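# Check a tin's lid with a spring gauge

### The job

Slide the tin across the worktop, without lifting or tipping it, until it sits right home in the notch of the wooden V-stop, touching both cheeks. Then take the spring gauge out of its slanting holder and hold it upright with its plunger tip on the round black sticker on the tin's lid, pressing gently so that the plunger is about half in. Finish while still holding it there; do not let go or put it down, and leave the other things on the worktop where they are.

Things in the scene. Friction and masses are not known exactly. Their poses are not given: they have to be found in the camera images.
- tin: Short food tin, upright round can 75 mm in diameter and 58 mm high with a flat metal lid, 0.18 to 0.36 kg, loose. Origin: centre of its underside; z up.
- spot (a point): Middle of the round black sticker (20 mm across, flat) on the tin's lid, 18 mm from the lid's centre (along the tin's own +x), 58 mm above the tin's underside. The sticker turns with the tin.
- stop: Wooden V-stop fixed to the worktop: two pale wooden cheeks, 36 mm high, 18 mm thick, meeting at 90 degrees. The notch opens towards its own -y: the tin goes in along its +y. Origin: on the worktop, where the tin's axis stands when the tin touches both cheeks. The cheeks reach 62 mm either side in x and do not reach to the -y side of the origin.
- seat (a point): The same point as the origin of the stop, on the worktop: where the middle of the tin's underside must finally stand.
- holder: Wooden gauge holder fixed to the worktop: base plate 100 x 70 x 8 mm and on it a square block (46 x 46 mm, 62 mm long) that leans 20 degrees towards the holder's own -x, with a slanting hole in which the gauge stands; the middle of the block's top is 70 mm above the worktop. Origin: centre of the base's underside, z up.
- gauge: Spring gauge, 152 mm long, 0.12 kg, standing loose in the holder's hole (about 1 mm play), so leaning 20 degrees; draw it out along its axis, 60 mm or more. Origin: tip of the plunger when out; own +z along the axis to the handle. Along z: plunger 0-18 mm, steel barrel 18-58 (18 mm thick), collar 58-63 (32 mm), round dial 61-101 (40 mm wide in y, face to own -x), square handle 100-152.
- gauge_grip (a point): Middle of the gauge's black square handle (22 x 22 mm, 52 mm long, flat faces towards the gauge's own x and y), 126 mm from the plunger's tip along the gauge's axis (less by what the plunger is pressed in). Axes as the gauge's.
- gauge_tip (a point): Tip of the gauge's spring plunger (9 mm across), the point that must rest on the sticker.
- plunger (a joint): How far the plunger is pressed into the gauge, m: 0 fully out, 0.014 fully in. Spring of 300 N/m, no preload: half in (7 mm) takes about 2 N.
- mug: Bystander: white mug with small green leaves, 82 mm wide, 94 mm high, behind the work. Origin: centre of its underside.
- spice_jar: Bystander: clear spice jar with a white cap, 47 mm wide, 98 mm high, behind the work. Origin: centre of its underside.
- garlic: Bystander: garlic bulb, 53 mm, behind the work. Origin: centre of its underside.
- teaspoon: Bystander: steel teaspoon, 130 mm long, lying left of the work near the front edge. Origin: centre of its underside.

How it is judged (in metres and radians):
On the way, in this order (a step that is already met when the one before it is completed fails the run):
1. the tin stands home in the notch of the V-stop, touching both cheeks (within 6 mm) (horizontal distance between tin and seat below 0.006 m and angle between tin's own z axis and vertical below 0.06 rad and height (world z) of tin below 0.006 m), for 0.2 s.
2. the gauge is drawn right out of its holder, held by the fingers (distance between gauge_grip and holder above 0.18 m and contact force between the fingers and gauge above 1 N and contact force between gauge and holder below 0.05 N), for 0.1 s.
At the end, for the whole second after the job is handed in: The tin stands flat within 6 mm of the seat, not touched by the robot; the fingers hold the gauge at rest, within 0.12 rad of upright, its tip within 10 mm of the middle of the sticker, the plunger 3 to 11 mm in, 0.5 to 6 N on the lid (all of step 1 and distance between gauge_tip and spot below 0.01 m and angle between gauge's own z axis and vertical below 0.12 rad and value of joint plunger between 0.003 and 0.011 m and contact force between gauge and tin between 0.5 and 6 N and contact force between the fingers and gauge above 1 N and contact force between the arm and tin below 0.2 N and contact force between gauge and holder below 0.05 N and contact force between gauge and stop below 0.05 N and linear speed of gauge below 0.02 m/s); the arm keeps its last pose, push and grip.
It fails at once if the tin is lifted off the worktop or tipped (height (world z) of tin above 0.012 m or angle between tin's own z axis and vertical above 0.25 rad).
It fails at once if the gauge is pressed hard (over 15 N) on the tin (contact force between gauge and tin above 15 N).
It fails at once if a bystander (mug, spice jar, garlic or teaspoon) is moved more than 30 mm (distance of any of mug, spice_jar, garlic, teaspoon from where it was at the start of the episode above 0.03 m).
It also fails if it takes over 67 s, if anything falls off the work surface, if the arm or the gripper's body presses on something with over 40 N, if the wrist force passes 120 N, or if a joint passes its speed limit or range.

### The arm

A 6-joint arm with a two-finger parallel gripper is mounted at the origin on a cart in front of the work surface, level with it; the furniture and walls round the work are solid. World frame = base frame: x ahead of the robot, y to its left, z up, the work surface at z = 0. Lengths are in mm, angles in rad, forces in N, time in s.
With the tool pointing down it reaches from about 300 to 875 mm from the base axis. Payload 6.4 kg.
Tool frame: the origin (TCP) lies at the very end of the fingers, on their centre line; the grasp point (between the pads) lies 19 mm behind it (hold_point_z is the distance from the TCP to the grasp point, in mm); z points along the fingers, y is the line along which they close (so a half turn about z gives the same grasp; the last joint's range is limited). The gripper opens to 88 mm and grips with 3 to 60 N. Pads are 18 mm wide; open, the fingers measure 123 mm over their backs; the gripper's body (75 mm by 187 mm) begins 45 mm behind the grasp point.
Start: joints at [1.112, 0.181, 1.607, -0, 1.354, -0.206], TCP at [143.804, 556.742, 238.714] pointing down, gripper open.
Joint ranges: [-2.99, 2.99], [-0.89, 2.07], [0.3, 2.58], [-1.14, 4.28], [0, 2.63], [-3.12, 3.12]. Speed limits (rad/s): [2.57, 2.57, 3.01, 3.14, 3.14, 3.14].

### API

Orientations are given as a unit quaternion [w, x, y, z].
In Python, from workcell import * gives the robot as it stands. The module is installed in compiled form; this text tells all that it offers.
- The arm moves only by the tool carry_out, never from a script. Its argument "deltas" is a list of rows, each a list of 7 numbers: the turn, a rotation vector about the tool's x, y, z in degrees, then the shift along the tool's x, y, z in m, then the opening, from -1 (shut) to 1 (fully open). A call has 1 to 20 rows; each row shifts and turns the commanded pose from where the row before left it, along the tool's axes as they then stand; what a row does not reach is not made up. A row lasts 1/10 s, in which the tool goes at most 50 mm and 8.59 degrees, less where a joint would pass 70% of its speed; a pose out of reach is approached as far as the arm can. A call is refused whole if a number of a shift passes 0.05 or a number of a turn 8.59, either way. A call with a gripper value outside its range is refused whole. The fingers move at their own pace and stop on an object; the grip force is fixed at half the most. Time passes only in rows, so rows that do not move let the fingers close. It gives the time, the measured TCP pose, the force, the opening and the grip force at its end, in the units of the state.
- observe(): the state, without advancing time (a new reading comes with each control period).
- grab_frame(name): name is "scene" or "side" or "wrist"; returns the picture (480x640x3 uint8, red, green, blue); there is no depth.
- camera_params(name): a dict with "mtx" (3x3 intrinsics, pixels), "extrinsics" (4x4, takes a point from world to camera coordinates). Camera axes: x right, y up, looking along -z (the intrinsics and any distortion apply to the point x, -y, -z); pixel columns grow to the right and rows downward; lengths in mm; the calibration is good to about 2 mm. A picture is of the moment at which its call begins: read the wrist's pose just before it. camera_params takes no time and is no camera call; for the wrist camera it gives the pose at the moment of the call.
- close_job(): hands the job in; it is judged then, once.
Trained networks look in the newest picture that a camera, given by its name, has taken for a name from the list of things; names that differ only in an ending like _2 or _b are one class to them, and where a whole thing is asked for, a point or a joint stands for the part that bears it (a point fixed in the world has none). Each returns a list of dicts, best first, with "score" (0 to 1); they miss things now and then, are a little off and sometimes report something else, mostly with a low value. They report only what shows in the picture. A call takes as long as a camera call.
- look_for(query, camera): "at" ([x, y, z] in mm, in the coordinates of the camera as it stood for that picture, good to about 4 mm: the middle of the surface that is visible of it).
The state is a dict: "time_s": time; "joint_pos": joint angles; "joint_vel": joint speeds; "effort": joint torques, N m; "position": TCP position; "orientation": TCP orientation; "force": force on the tool from outside, world axes, zero at the start; "wrist_torque": the same for the moment, N m; "opening": finger opening in mm; "gripper_force": force on a finger pad.
Only numpy, scipy, OpenCV 4.12 (cv2) and the standard library are available. Lean on these libraries where they do the work, as an engineer would, in place of code of your own. Each camera call takes 0.05 s, during which the arm holds its last target. There are 200 camera calls.

## Working session

There is one attempt and no reset: what is moved stays moved. The work goes in short steps, Python scripts to look and compute and a tool call to move; the robot and the scene stay as the last step left them, time stands still between calls to the robot, and variables do not carry over. Pictures are saved under pics/ and viewed, at most 10 in all, crops included, and the job is handed in when it is done.

Besides the shell and the picture viewer there is one more tool, called after "Emit:" as name(argument=value, ...), one argument or row to a line, values as JSON. carry_out: Moves the arm, as the interface text tells. Its arguments: {"type":"object","properties":{"deltas":{"type":"array","items":{"type":"array","items":{"type":"number"}}}},"required":["deltas"]}

```bash
mkdir -p pics; cat > h.py <<'E'
from workcell import *
import numpy as np, cv2
from scipy.spatial.transform import Rotation as R
def cam(n):
    p=camera_params(n); return np.array(p["mtx"]),np.array(p["extrinsics"])
def snap(n,f=None):
    c=cam(n); im=grab_frame(n)
    if f: cv2.imwrite('pics/'+f,im[:,:,::-1])
    return c,np.array(im)
def c2w(c,p): return (np.linalg.inv(c[1])@np.r_[p,1])[:3]
def proj(c,P):
    q=c[1]@np.r_[P,1]; v=c[0]@np.array([q[0],-q[1],-q[2]]); return v[:2]/v[2]
def ray(c,uv,z):
    d=np.linalg.inv(c[0])@np.r_[uv,1]; d=np.array([d[0],-d[1],-d[2]])
    T=np.linalg.inv(c[1]); o=T[:3,3]; d=T[:3,:3]@d
    return o+d*(z-o[2])/d[2]
E
python3 - <<'E'
from h import *
np.set_printoptions(precision=1,suppress=True)
print(observe())
for n in("scene","side"):
    c,im=snap(n,n+"0.png"); print(n,c[0].tolist(),np.linalg.inv(c[1])[:3,3])
    for q in("tin","spot","stop","holder","gauge","gauge_grip","mug","spice_jar","garlic","teaspoon"):
        print(q,[(round(r["score"],2),c2w(c,r["at"]),proj(c,c2w(c,r["at"]))) for r in look_for(q,n)[:2]])
E
```

```text
{'time_s': 0.0, 'joint_pos': array([ 1.1,  0.2,  1.6,  0. ,  1.4, -0.2]), 'joint_vel': array([ 0., -0.,  0.,  0.,  0.,  0.]), 'effort': array([  0. , -43.4, -34.2,   0.1,   0. ,  -0. ]), 'position': array([143.6, 556.2, 237.8]), 'orientation': array([-0. ,  0.1,  1. , -0. ]), 'force': array([ 0.8, -0.3, -0.5]), 'wrist_torque': array([0., 0., 0.]), 'gripper_force': 0.0, 'opening': 88.32669402743764}
scene [[493.9310334994491, 0.0, 321.60907908029463], [0.0, 493.9310334994491, 240.95875061119165], [0.0, 0.0, 1.0]] [-419.9 -574.7  809.6]
tin [(0.98, array([ 472.3, -164.2,   52.4]), array([334.8, 280.5]))]
spot [(0.7, array([ 474.3, -158.9,   53.9]), array([333.3, 279. ]))]
stop [(0.8, array([496. ,  72.5,  30.9]), array([260.5, 257.8])), (0.41, array([ 477.2, -157.4,   54.9]), array([333.2, 277.9]))]
holder [(0.93, array([ 490.5, -363.7,   22.1]), array([412.5, 309.6]))]
gauge [(0.73, array([ 473.3, -346.5,  117.1]), array([407.3, 280.2]))]
gauge_grip [(0.78, array([ 474.4, -347.7,  115.4]), array([407.9, 280.6])), (0.34, array([687.2,  15.6,  66.5]), array([311.4, 219.9]))]
mug [(0.94,
[... 540 characters left out ...]
 283.3])), (0.41, array([704.2,   2.8,  62.4]), array([359.5, 217.5]))]
stop [(0.64, array([486.7,  69.2,  24.2]), array([271.9, 234.6]))]
holder [(0.9, array([ 493.8, -370.7,   22.5]), array([353.4, 349.4]))]
gauge [(0.83, array([ 473.2, -352.9,  118.3]), array([342.8, 311.4]))]
gauge_grip [(0.93, array([ 473.9, -349.7,  121.1]), array([342.4, 309.2]))]
mug [(0.87, array([703.2,   0.9,  64.1]), array([359.6, 217.5]))]
spice_jar [(0.57, array([678.3, 109.5,  57.5]), array([332.4, 201.1]))]
garlic [(0.42, array([ 474.2, -350.9,  120.4]), array([342.8, 309.8]))]
teaspoon [(0.5, array([360.6, 251.7,   2.8]), array([205.5, 216. ])), (0.36, array([ 475.4, -351. ,  119.6]), array([343.4, 310. ]))]
```

```bash
python3 - <<'E'
import cv2,numpy as np
a=cv2.imread('pics/scene0.png')[190:350,225:465]; b=cv2.imread('pics/side0.png')[185:385,190:390]
cv2.imwrite('pics/a.png',cv2.resize(a,(780,520),interpolation=cv2.INTER_CUBIC));cv2.imwrite('pics/b.png',cv2.resize(b,(600,600),interpolation=cv2.INTER_CUBIC))
E
```

```text
(no output)
```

View pics/a.png

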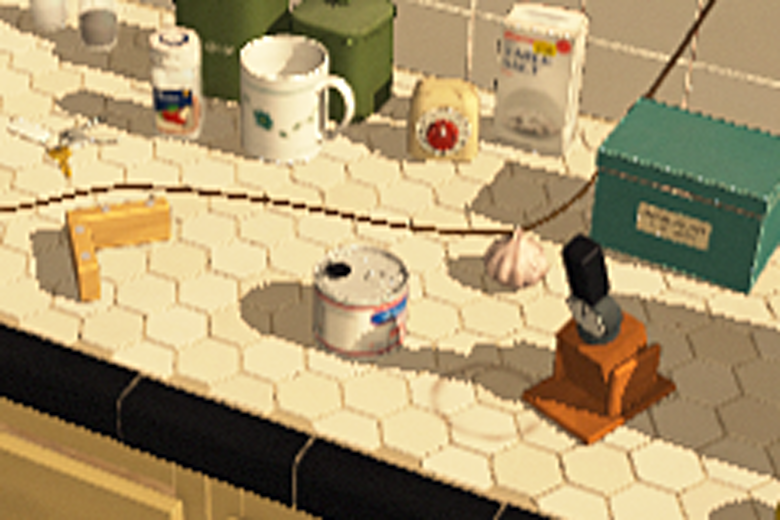

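View pics/b.png

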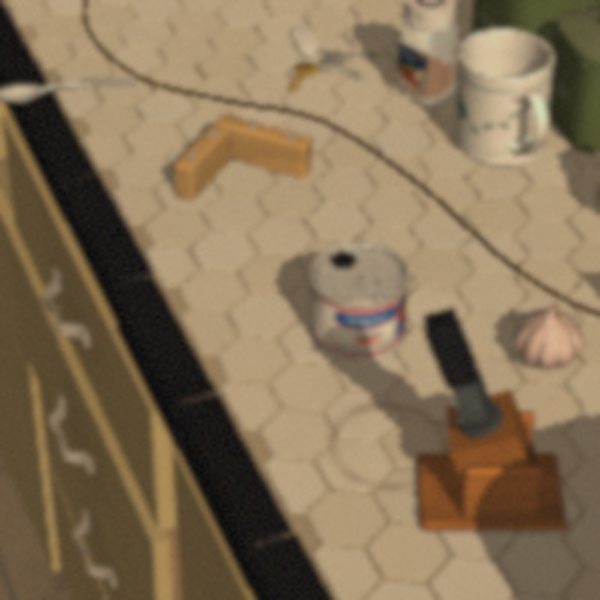

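```bash
cat >> h.py <<'E'
np.set_printoptions(precision=4,suppress=True)
def pose():
    s=observe(); q=np.array(s["orientation"]); return np.array(s["position"]),R.from_quat(np.r_[q[1:],q[0]]),s
def go(P,Rt=None,step=40,sdeg=7):
    "print number of rows and constant row (rotation first at same rate) to reach P (mm), Rt"
    p,r,s=pose(); Rt=r if Rt is None else Rt
    rv=(r.inv()*Rt).as_rotvec(degrees=True); d=np.array(P)-p
    n=int(max(np.ceil(np.linalg.norm(d)/step),np.ceil(np.linalg.norm(rv)/sdeg),1))
    rows=[]; k=r
    for i in range(n):
        rows.append(np.r_[rv/n,k.inv().apply(d/n)/1000]); k=k*R.from_rotvec(rv/n,degrees=True)
    print("t",s["time_s"],"pos",p,"R",r.as_matrix().tolist(),"\nn",n,"dist",np.linalg.norm(d),"rot",rv,"tool shift",r.inv().apply(d))
    for x in rows: print(np.round(x,4).tolist())
def down(yaw):
    "tool down, tool x axis at world yaw (deg)"
    c,s=np.cos(np.radians(yaw)),np.sin(np.radians(yaw)); x=np.array([c,s,0]);z=np.array([0,0,-1.]); return R.from_matrix(np.c_[x,np.cross(z,x),z])
E
python3 - <<'E'
from h import *
p,r,s=pose(); c=cam("wrist"); T=np.linalg.inv(c[1]); print("cam in tool",r.inv().apply(T[:3,3]-p),"\naxes in tool",(r.as_matrix().T@T[:3,:3]).tolist(),c[0].tolist())
go([400,-50,360],down(180),45)
E
```

```text
cam in tool [  73.0679   -0.8265 -146.1882] 
axes in tool [[-0.0003420300051167813, 0.95997263831496, 0.28009358561396686], [0.9999998513383325, 0.00020939399907891264, 0.0005034654550120017], [0.0004246631451402791, 0.28009371617507955, -0.9599725672228583]] [[382.08255107318877, 0.0, 315.3434955271424], [0.0, 382.08255107318877, 241.88278887972308], [0.0, 0.0, 1.0]]
t 1.1 pos [143.8274 556.7404 238.7248] R [[-0.9682246247383387, 0.2500821369504187, 2.8785679266421803e-05], [0.25008213666425294, 0.9682246251501373, -1.3202960025400102e-05], [-3.1172827974646336e-05, -5.58464683974965e-06, -0.9999999994985332]] 
n 15 dist 669.6760777895838 rot [ -0.0005   0.0017 -14.4824] tool shift [-399.7714 -523.3975 -121.2598]
[-0.0, 0.0001, -0.9655, -0.0267, -0.0349, -0.0081]
[-0.0, 0.0001, -0.9655, -0.0261, -0.0353, -0.0081]
[-0.0, 0.0001, -0.9655, -0.0255, -0.0358, -0.0081]
[-0.0, 0.0001, -0.9655, -0.0249, -0.0362, -0.0081]
[-0.0, 0.0001, -0.9655, -0.0242, -0.0366, -0.0081]
[-0.0, 0.0001, -0.9655, -0.0236, -0.037, -0.0081]
[-0.0, 0.0001, -0.9655, -0.023, -0.0374, -0.0081]
[-0.0, 0.0001, -0.9655, -0.0224, -0.0378, -0.0081]
[-0.0, 0.0001, -0.9655, -0.0217, -0.0382, -0.0081]
[-0.0, 0.0001, -0.9655, -0.0211, -0.0385, -0.0081]
[-0.0, 0.0001, -0.9655, -0.0204, -0.0389, -0.0081]
[-0.0, 0.0001, -0.9655, -0.0198, -0.0392, -0.0081]
[-0.0, 0.0001, -0.9655, -0.0191, -0.0395, -0.0081]
[-0.0, 0.0001, -0.9655, -0.0184, -0.0399, -0.0081]
[-0.0, 0.0001, -0.9655, -0.0178, -0.0402, -0.0081]
```

Emit:
carry_out(
  deltas=[
    [0, 0, -0.965, -0.0267, -0.0349, -0.008, 1],
    [0, 0, -0.965, -0.0261, -0.0353, -0.008, 1],
    [0, 0, -0.965, -0.0255, -0.0358, -0.008, 1],
    [0, 0, -0.965, -0.0249, -0.0362, -0.008, 1],
    [0, 0, -0.965, -0.0242, -0.0366, -0.008, 1],
    [0, 0, -0.965, -0.0236, -0.037, -0.008, 1],
    [0, 0, -0.965, -0.023, -0.0374, -0.008, 1],
    [0, 0, -0.965, -0.0224, -0.0378, -0.008, 1],
    [0, 0, -0.965, -0.0217, -0.0382, -0.008, 1],
    [0, 0, -0.965, -0.0211, -0.0385, -0.008, 1],
    [0, 0, -0.965, -0.0204, -0.0389, -0.008, 1],
    [0, 0, -0.965, -0.0198, -0.0392, -0.008, 1],
    [0, 0, -0.965, -0.0191, -0.0395, -0.008, 1],
    [0, 0, -0.965, -0.0184, -0.0399, -0.008, 1],
    [0, 0, -0.965, -0.0178, -0.0402, -0.008, 1],
    [0, 0, 0, 0, 0, 0, 1],
    [0, 0, 0, 0, 0, 0, 1],
  ],
)

```text
time_s: 2.8
position: [400.0, -50.7, 358.5]
orientation: [-0.0, 0.001, 1.0, 0.0]
force: [-0.5, 1.0, 0.0]
opening: 88.5
gripper_force: 0.0
```

```bash
python3 - <<'E'
from h import *
p,r,s=pose(); print(p,r.as_quat(),s["time_s"],s["joint_pos"])
c,im=snap("wrist","w1.png"); np.savez("w1.npz",K=c[0],E=c[1])
for q in("tin","spot","stop","holder","gauge","gauge_grip"):
    print(q,[(round(r["score"],2),c2w(c,r["at"]),proj(c,c2w(c,r["at"]))) for r in look_for(q,"wrist")[:1]])
E
```

```text
[400.0324 -50.6551 358.5268] [ 0.0014  1.      0.0003 -0.0003] 2.8 [-0.4227 -0.3062  1.83    0.0004  1.6187 -1.9907]
tin [(0.64, array([ 483.5432, -158.1043,   50.7167]), array([230.454 , 260.9152]))]
spot [(0.77, array([ 483.8243, -155.3053,   51.2132]), array([232.6147, 261.2499]))]
stop [(0.62, array([487.0913,  74.8889,  37.8474]), array([413.3054, 259.7081]))]
holder [(0.75, array([ 486.1899, -335.4053,   17.1316]), array([103.8535, 254.9938]))]
gauge [(0.6, array([ 474.0887, -336.9956,  132.4432]), array([ 41.8115, 278.4815]))]
gauge_grip [(0.65, array([ 470.8738, -330.486 ,  133.8989]), array([ 46.4884, 276.0919]))]
```

View pics/w1.png

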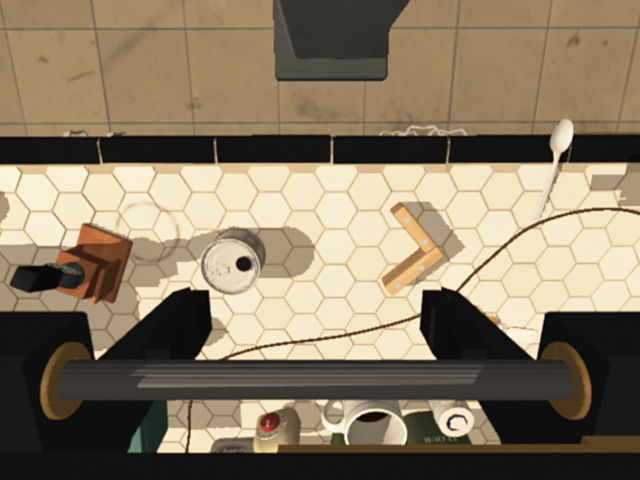

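```bash
python3 - <<'E'
import cv2,numpy as np
im=cv2.imread('pics/w1.png')
f=lambda a,s:cv2.resize(a,None,fx=s,fy=s,interpolation=cv2.INTER_CUBIC)
o=np.zeros((600,800,3),np.uint8)
o[:500,:400]=f(im[195:295,375:455],5); t=f(im[225:305,190:270],5); o[:400,400:800]=t
cv2.imwrite('pics/z.png',o)
cv2.imwrite('pics/z2.png',f(im[215:315,0:140],5))
E
```

```text
(no output)
```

View pics/z.png

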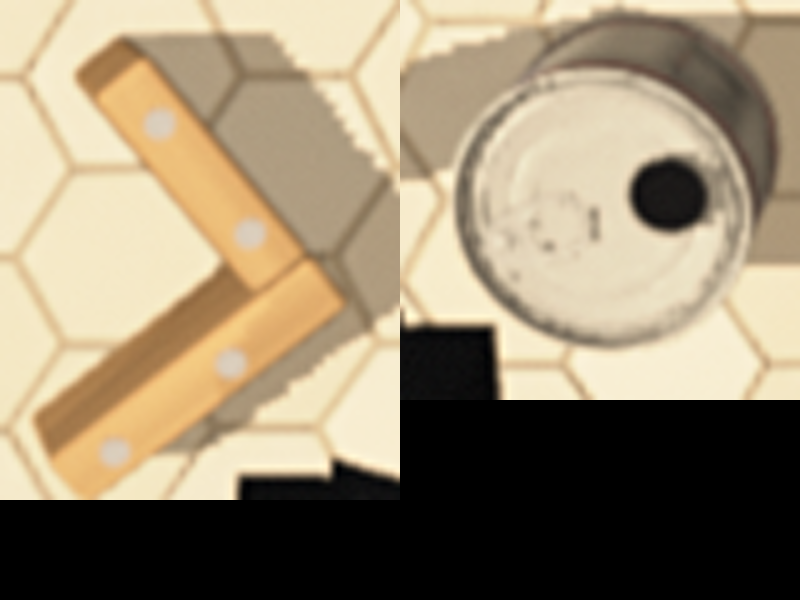

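View pics/z2.png

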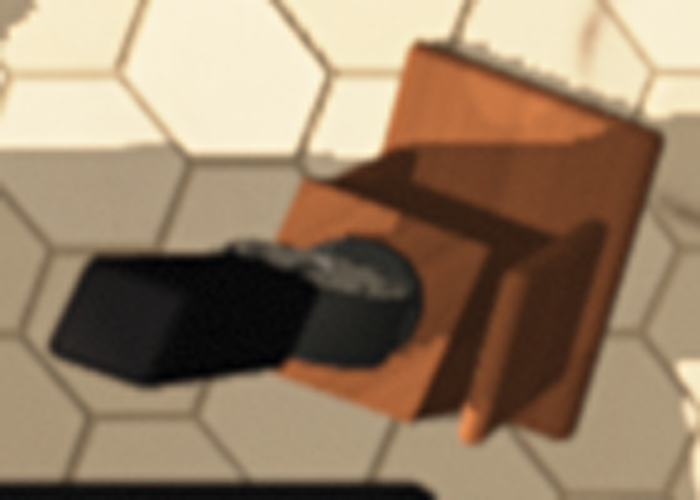

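```bash
cat >> h.py <<'E'
def tri(obs):
    A=[];b=[]
    for c,uv in obs:
        d=np.linalg.inv(c[0])@np.r_[uv,1]; d=np.array([d[0],-d[1],-d[2]]); T=np.linalg.inv(c[1]); d=T[:3,:3]@d; d/=np.linalg.norm(d); M=np.eye(3)-np.outer(d,d); A.append(M); b.append(M@T[:3,3])
    X=np.linalg.solve(sum(A),sum(b)); return X,[np.linalg.norm(M@X-bb) for M,bb in zip(A,b)]
E
python3 - <<'E'
from h import *
w=np.load("w1.npz"); c=(w["K"],w["E"]); S=cam("scene"); D=cam("side")
z1=lambda u,v:np.array([375+(u+.5)/5-.5,195+(v+.5)/5-.5]); zt=lambda u,v:np.array([190+(u-399.5)/5-.5,225+(v+.5)/5-.5]); z2=lambda u,v:np.array([(u+.5)/5-.5,215+(v+.5)/5-.5])
g=lambda u,v:ray(c,z1(u,v),36)[:2]
a,b=g(95,95),g(245,293); d,e=g(48,462),g(305,258)
u1=(a-b)/np.linalg.norm(a-b);u2=(d-e)/np.linalg.norm(d-e)
M=np.c_[b-a,-(e-d)]; t=np.linalg.solve(M,d-a); k=a+t[0]*(b-a)
bis=u1+u2; bis/=np.linalg.norm(bis)
print("corner",k,"angle",np.degrees(np.arccos(u1@u2)),"open dir",bis,"seat",k+bis*37.5*2**.5, "apex",g(345,302),"ends",a,g(75,500))
L=ray(c,zt(603,206),58); s=ray(c,zt(669,193),58); print("lid",L,"spot",s,np.linalg.norm(s-L),"diam",ray(c,zt(752,206),58)-ray(c,zt(455,206),58),ray(c,zt(603,348),58)-ray(c,zt(603,65),58))
h=[ray(c,z2(*q),8) for q in((418,42),(662,132),(572,438))]; print("base",h,np.linalg.norm(h[0]-h[1]),np.linalg.norm(h[2]-h[1]),"origin",(h[0]+h[2])/2)
top=tri([(c,z2(118,320)),(S,[225+582/3.25,190+246/3.25]),(D,[190+440/3,185+317/3])]);print("top",top)
bt=[ray(c,z2(*q),70) for q in((308,180),(490,243),(410,420))]; print("blocktop",bt)
np.save("top.npy",top[0])
for l in("-x","a"):
  pass
# refine the lean
o=(h[0]+h[2])/2; o[2]=0
for n,v in(("h0-h1",h[0]-h[1]),("h2-h1",h[2]-h[1])):
  v=v/np.linalg.norm(v)
  print(n,v,np.degrees(np.arctan2(v[1],v[0])))
E
```

```text
corner [481.0522  89.7549] angle 93.14276565831699 open dir [-0.086  -0.9963] seat [476.4888  36.9186] apex [481.4325 114.0525] ends [426.7398  46.5648] [536.6766  47.1883]
lid [ 487.4305 -157.1206   58.    ] spot [ 484.0695 -140.5595   58.    ] 16.898709705949223 diam [ 0.2355 73.6685  0.    ] [74.4998 -4.8703  0.    ]
base [array([ 444.1875, -361.2052,    8.    ]), array([ 469.387 , -299.5112,    8.    ]), array([ 559.653 , -337.4471,    8.    ])] 66.64210860335322 97.91357833893703 origin [ 501.9202 -349.3262    8.    ]
top (array([ 465.4132, -336.0846,  159.2351]), [np.float64(1.9278475554096137), np.float64(1.136276578810476), np.float64(1.1347164964996193)])
blocktop [array([ 463.2455, -354.5831,   70.    ]), array([ 479.2865, -313.7548,   70.    ]), array([ 525.6082, -341.0973,   70.    ])]
h0-h1 [-0.3781 -0.9258  0.    ] -112.21806706390373
h2-h1 [ 0.9219 -0.3874  0.    ] -22.79548447902903
```

Emit:
carry_out(
  deltas=[
    [0, 0, 8.182, 0, 0, 0, 0.14],
    [0, 0, 8.182, 0, 0, 0, 0.14],
    [0, 0, 8.182, 0, 0, 0, 0.14],
    [0, 0, 8.182, 0, 0, 0, 0.14],
    [0, 0, 8.182, 0, 0, 0, 0.14],
    [0, 0, 8.182, 0, 0, 0, 0.14],
    [0, 0, 8.182, 0, 0, 0, 0.14],
    [0, 0, 8.182, 0, 0, 0, 0.14],
    [0, 0, 8.182, 0, 0, 0, 0.14],
    [0, 0, 8.182, 0, 0, 0, 0.14],
    [0, 0, 8.182, 0, 0, 0, 0.14],
    [0, 0, 0, -0.0253, 0.0124, 0.034, 0.14],
    [0, 0, 0, -0.0253, 0.0124, 0.034, 0.14],
    [0, 0, 0, -0.0253, 0.0124, 0.034, 0.14],
    [0, 0, 0, -0.0253, 0.0124, 0.034, 0.14],
    [0, 0, 0, -0.0253, 0.0124, 0.034, 0.14],
    [0, 0, 0, -0.0253, 0.0124, 0.034, 0.14],
    [0, 0, 0, -0.0253, 0.0124, 0.034, 0.14],
    [0, 0, 0, 0, 0, 0, 0.14],
    [0, 0, 0, 0, 0, 0, 0.14],
  ],
)

```text
time_s: 5.15
position: [486.3, -226.4, 119.8]
orientation: [-0.002, 0.707, 0.707, -0.0]
force: [0.5, 0.6, 0.5]
opening: 50.1
gripper_force: 0.0
```

```bash
python3 - <<'E'
from h import *
go([487,-226,18],down(90))
E
```

```text
t 5.15 pos [ 486.3481 -226.4352  119.7812] R [[0.0002768534342139487, 0.9999971788767041, -0.0023591504421949573], [0.9999978487978598, -0.00027200245934606984, 0.0020563108506720627], [0.002055663354843374, -0.002359714663906297, -0.9999951029854478]] 
n 3 dist 101.78417835499936 rot [-0.1352 -0.1178 -0.0157] tool shift [  0.2261   0.892  101.78  ]
[-0.0451, -0.0393, -0.0052, 0.0001, 0.0003, 0.0339]
[-0.0451, -0.0393, -0.0052, 0.0001, 0.0003, 0.0339]
[-0.0451, -0.0393, -0.0052, 0.0001, 0.0002, 0.0339]
```

Emit:
carry_out(
  deltas=[
    [0, 0, 0, 0, 0.0003, 0.0255, 0.14],
    [0, 0, 0, 0, 0.0003, 0.0255, 0.14],
    [0, 0, 0, 0, 0.0003, 0.0255, 0.14],
    [0, 0, 0, 0, 0, 0.0255, 0.14],
    [0, 0, 0, 0.01, 0, 0, 0.14],
    [0, 0, 0, 0.01, 0, 0, 0.14],
    [0, 0, 0, 0.007, 0, 0, 0.14],
    [0, 0, 0, 0.005, 0, 0, 0.14],
    [0, 0, 0, 0.005, 0, 0, 0.14],
    [0, 0, 0, 0.008, -0.0004, 0, 0.14],
    [0, 0, 0, 0.01, -0.0004, 0, 0.14],
    [0, 0, 0, 0.01, -0.0004, 0, 0.14],
    [0, 0, 0, 0.01, -0.0004, 0, 0.14],
    [0, 0, 0, 0.01, -0.0004, 0, 0.14],
    [0, 0, 0, 0.01, -0.0004, 0, 0.14],
    [0, 0, 0, 0.01, -0.0004, 0, 0.14],
    [0, 0, 0, 0.01, -0.0004, 0, 0.14],
    [0, 0, 0, 0.01, -0.0004, 0, 0.14],
  ],
)

```text
time_s: 6.95
position: [484.1, -101.4, 18.7]
orientation: [-0.0, 0.707, 0.707, -0.0]
force: [0.6, -2.4, 3.4]
opening: 50.1
gripper_force: 1.8
```

Emit:
carry_out(
  deltas=[
    [0, 0, 0, 0.01, -0.0005, 0, 0.14],
    [0, 0, 0, 0.01, -0.0005, 0, 0.14],
    [0, 0, 0, 0.01, -0.0005, 0, 0.14],
    [0, 0, 0, 0.01, -0.0005, 0, 0.14],
    [0, 0, 0, 0.01, -0.0005, 0, 0.14],
    [0, 0, 0, 0.01, -0.0005, 0, 0.14],
    [0, 0, 0, 0.01, -0.0005, 0, 0.14],
    [0, 0, 0, 0.008, -0.0005, 0, 0.14],
    [0, 0, 0, 0.004, -0.0005, 0, 0.14],
    [0, 0, 0, 0, 0, 0, 0.14],
  ],
)

```text
time_s: 7.95
position: [479.3, -19.4, 18.5]
orientation: [-0.0, 0.707, 0.707, 0.0]
force: [0.0, 0.3, -0.8]
opening: 50.3
gripper_force: 0.1
```

```bash
python3 - <<'E'
from h import *
p,r,s=pose(); print(p,s["force"])
c,im=snap("wrist","w2.png"); np.savez("w2.npz",K=c[0],E=c[1])
for q in("tin","spot","stop"):
    print(q,[(round(r["score"],2),c2w(c,r["at"]),proj(c,c2w(c,r["at"]))) for r in look_for(q,"wrist")[:1]])
E
```

```text
[479.3358 -19.3901  18.4942] [ 0.0129  0.2749 -0.7612]
tin [(0.64, array([481.2284,  19.2391,  55.2361]), array([325.3719, 244.8913]))]
spot [(0.71, array([475.9281,  19.6624,  54.9078]), array([307.6685, 243.2176]))]
stop [(0.81, array([482.2069,  71.0626,  33.9837]), array([328.0584,  67.6887]))]
```

View pics/w2.png

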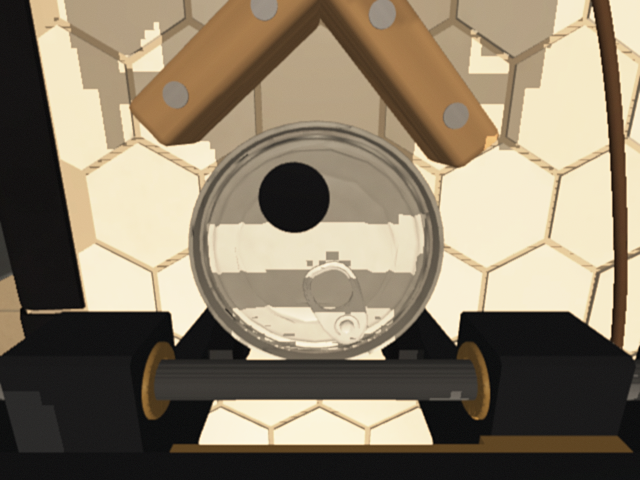

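```bash
python3 - <<'E'
from h import *
w=np.load("w2.npz"); c=(w["K"],w["E"])
for n,uv,z in(("corner",(321,18),36),("left end in",(200,142),36),("left end out",(132,103),36),("right end in",(455,164),36),("right end out",(496,133),36),("lid",(316.5,240),58),("lidL",(190,240),58),("lidR",(443,240),58),("lidT",(316,122),58),("spot",(294,197.5),58)): print(n,ray(c,uv,z))
E
```

```text
corner [479.9017  84.4625  36.    ]
left end in [440.5947  48.4859  36.    ]
left end out [420.0187  60.4631  36.    ]
right end in [524.4594  41.448   36.    ]
right end out [536.7251  51.3224  36.    ]
lid [478.5659  21.551   58.    ]
lidL [441.8072  21.5388  58.    ]
lidR [515.3076  21.5632  58.    ]
lidT [478.4004  54.2665  58.    ]
spot [472.2218  33.989   58.    ]
```

Emit:
carry_out(
  deltas=[
    [0, 0, 0, 0.003, 0, 0, 0.14],
    [0, 0, 0, 0.003, 0, 0, 0.14],
    [0, 0, 0, 0.003, 0, 0, 0.14],
    [0, 0, 0, 0.002, 0, 0, 0.14],
    [0, 0, 0, 0, 0, 0, 0.14],
  ],
)

```text
time_s: 8.65
position: [479.6, -8.9, 18.7]
orientation: [-0.0, 0.707, 0.707, -0.0]
force: [-0.0, 0.0, 1.5]
opening: 50.0
gripper_force: 0.1
```

Emit:
carry_out(
  deltas=[
    [0, 0, 0, 0.001, 0, 0, 0.14],
    [0, 0, 0, 0.001, 0, 0, 0.14],
    [0, 0, 0, 0.001, 0, 0, 0.14],
  ],
)

```text
time_s: 8.95
position: [479.8, -6.3, 18.7]
orientation: [0.0, 0.707, 0.707, 0.0]
force: [0.2, -1.2, -0.4]
opening: 49.9
gripper_force: 0.6
```

Emit:
carry_out(
  deltas=[
    [0, 0, 0, 0.001, 0, 0, 0.14],
    [0, 0, 0, 0.001, 0, 0, 0.14],
    [0, 0, 0, 0.001, 0, 0, 0.14],
  ],
)

```text
time_s: 9.25
position: [479.8, -3.2, 18.7]
orientation: [0.0, 0.707, 0.707, 0.0]
force: [-0.3, -0.7, -0.3]
opening: 50.1
gripper_force: 0.6
```

Emit:
carry_out(
  deltas=[
    [0, 0, 0, 0.001, 0, 0, 0.14],
    [0, 0, 0, 0.001, 0, 0, 0.14],
  ],
)

```text
time_s: 9.45
position: [479.7, -1.2, 18.7]
orientation: [0.0, 0.707, 0.707, -0.0]
force: [-0.1, -1.9, 0.3]
opening: 49.9
gripper_force: 0.6
```

Emit:
carry_out(
  deltas=[
    [0, 0, 0, 0.001, 0, 0, 0.14],
    [0, 0, 0, 0.001, 0, 0, 0.14],
  ],
)

```text
time_s: 9.65
position: [479.7, 0.7, 18.7]
orientation: [0.0, 0.707, 0.707, -0.0]
force: [-0.7, -3.6, 0.2]
opening: 50.3
gripper_force: 1.8
```

Emit:
carry_out(
  deltas=[
    [0, 0, 0, 0.001, 0, 0, 0.14],
    [0, 0, 0, 0.001, 0, 0, 0.14],
  ],
)

```text
time_s: 9.85
position: [479.4, 1.6, 18.7]
orientation: [0.0, 0.707, 0.707, -0.001]
force: [-3.8, -12.0, 1.3]
opening: 50.0
gripper_force: 6.1
```

Emit:
carry_out(
  deltas=[
    [0, 0, 0, 0.001, -0.001, 0, 0.14],
    [0, 0, 0, 0.001, -0.001, 0, 0.14],
    [0, 0, 0, 0, 0, 0, 0.14],
    [0, 0, 0, 0, 0, 0, 0.14],
  ],
)

```text
time_s: 10.25
position: [478.1, 3.0, 18.9]
orientation: [0.001, 0.707, 0.707, -0.001]
force: [-0.7, -11.3, -1.3]
opening: 50.4
gripper_force: 5.8
```

```bash
python3 - <<'E'
from h import *
p,r,s=pose(); print(p,s["force"])
c,im=snap("wrist","w3.png"); np.savez("w3.npz",K=c[0],E=c[1])
E
```

```text
[478.0617   2.9876  18.8804] [ -0.6862 -11.2811  -1.2731]
```

View pics/w3.png

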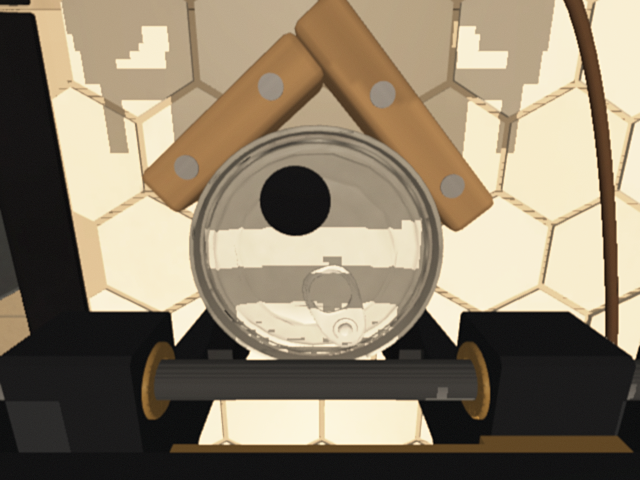

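```bash
cat >> h.py <<'E'
def gauge_R(yaw=-22.5,lean=20):
    y,l=np.radians([yaw,lean]); hx=np.array([np.cos(y),np.sin(y),0]); hy=np.array([-np.sin(y),np.cos(y),0]); z=np.array([0,0,1.])
    g=-np.sin(l)*hx+np.cos(l)*z; gx=np.cos(l)*hx+np.sin(l)*z
    return g,R.from_matrix(np.c_[hy,gx,-g])
E
python3 - <<'E'
from h import *
w=np.load("w3.npz"); c=(w["K"],w["E"])
for n,uv,z in(("lid",(316,242),58),("lidT",(316,126),58),("lidL",(190,242),58),("lidR",(442,242),58),("spot",(295,201),58)): print(n,ray(c,uv,z))
p=ray(c,(316,242),58);q=ray(c,(295,201),58);print(np.linalg.norm(p-q))
g,Rt=gauge_R(); top=np.load("top.npy"); print(g, top-39*g)
go(top+61*g,Rt)
E
```

```text
lid [477.1294  43.3654  58.    ]
lidT [477.1224  75.7436  58.    ]
lidL [440.3855  43.3809  58.    ]
lidR [513.8862  43.3499  58.    ]
spot [471.19    55.4545  58.    ]
13.469317415105834
[-0.316   0.1309  0.9397] [ 477.7366 -341.1891  122.5871]
t 10.3 pos [478.0782   2.9673  18.8823] R [[-2.8067837762860614e-05, 0.9999998641878668, 0.0005204194894511398], [0.9999961226597328, 2.9516874092602264e-05, -0.002784563566360502], [-0.002784578549339529, 0.0005203393149292763, -0.9999959876766008]] 
n 10 dist 386.91223523959576 rot [-19.6805  -3.7769  22.2973] tool shift [-331.6161  -31.847  -196.7679]
[-1.968, -0.3777, 2.2297, -0.0332, -0.0032, -0.0197]
[-1.968, -0.3777, 2.2297, -0.0334, -0.0012, -0.0195]
[-1.968, -0.3777, 2.2297, -0.0335, 0.0008, -0.0193]
[-1.968, -0.3777, 2.2297, -0.0336, 0.0027, -0.019]
[-1.968, -0.3777, 2.2297, -0.0336, 0.0047, -0.0187]
[-1.968, -0.3777, 2.2297, -0.0335, 0.0066, -0.0183]
[-1.968, -0.3777, 2.2297, -0.0333, 0.0085, -0.0178]
[-1.968, -0.3777, 2.2297, -0.033, 0.0104, -0.0173]
[-1.968, -0.3777, 2.2297, -0.0327, 0.0123, -0.0166]
[-1.968, -0.3777, 2.2297, -0.0323, 0.0141, -0.016]
```

Emit:
carry_out(
  deltas=[
    [0, 0, 0, -0.002, 0, 0, 0.14],
    [0, 0, 0, -0.005, 0, 0, 0.14],
    [0, 0, 0, -0.015, 0, 0, 0.14],
    [0, 0, 0, -0.02, 0, 0, 0.14],
    [0, 0, 0, -0.02, 0, -0.01, 1],
    [0, 0, 0, -0.02, 0, -0.04, 1],
    [0, 0, 0, -0.02, 0, -0.04, 1],
    [0, 0, 0, -0.02, 0, -0.04, 1],
    [0, 0, 0, -0.02, 0, -0.04, 1],
    [0, 0, 0, -0.02, 0, -0.04, 1],
    [0, 0, 0, 0, 0, 0, 1],
    [0, 0, 0, 0, 0, 0, 1],
  ],
)

```text
time_s: 11.5
position: [478.0, -157.6, 229.4]
orientation: [0.001, 0.707, 0.707, 0.0]
force: [0.4, -0.1, -0.2]
opening: 88.3
gripper_force: 0.0
```

```bash
python3 - <<'E'
from h import *
g,Rt=gauge_R(); top=np.load("top.npy"); print(g, top-39*g)
go(top+61*g,Rt)
for n in ("scene","side"):
  c,im=snap(n)
  for q in("tin","spot"): print(q,[(round(r["score"],2),c2w(c,r["at"])) for r in look_for(q,n)[:1]])
E
```

```text
[-0.316   0.1309  0.9397] [ 477.7366 -341.1891  122.5871]
t 11.5 pos [ 477.9924 -157.6189  229.4262] R [[0.001067367588319239, 0.9999977880656782, 0.0018123438367150981], [0.9999993215759685, -0.0010665203535684964, -0.0004683822565556777], [-0.00046644831893536743, 0.0018128425432170775, -0.999998248012405]] 
n 5 dist 173.90898037485928 rot [-19.6349  -3.9099  22.2092] tool shift [-170.5096  -31.6957   12.892 ]
[-3.927, -0.782, 4.4418, -0.0341, -0.0063, 0.0026]
[-3.927, -0.782, 4.4418, -0.0345, -0.0039, 0.0027]
[-3.927, -0.782, 4.4418, -0.0346, -0.0014, 0.003]
[-3.927, -0.782, 4.4418, -0.0346, 0.0011, 0.0035]
[-3.927, -0.782, 4.4418, -0.0344, 0.0035, 0.0041]
tin [(0.62, array([459.246 ,  27.4692,  53.9415]))]
spot [(0.63, array([463.4013,  33.2466,  49.3323]))]
tin [(0.78, array([469.0325,  11.7995,  50.7696]))]
spot [(0.62, array([472.1213,  15.2155,  49.8753]))]
```

Emit:
carry_out(
  deltas=[
    [-3.927, -0.782, 4.442, -0.0341, -0.0063, 0.0026, 1],
    [-3.927, -0.782, 4.442, -0.0345, -0.0039, 0.0027, 1],
    [-3.927, -0.782, 4.442, -0.0346, -0.0014, 0.003, 1],
    [-3.927, -0.782, 4.442, -0.0346, 0.0011, 0.0035, 1],
    [-3.927, -0.782, 4.442, -0.0344, 0.0035, 0.0041, 1],
    [0, 0, 0, 0, 0, 0, 1],
    [0, 0, 0, 0, 0, 0, 1],
  ],
)

```text
time_s: 12.5
position: [445.3, -327.6, 214.9]
orientation: [0.142, 0.819, 0.547, 0.096]
force: [0.0, 1.7, 0.6]
opening: 88.4
gripper_force: 0.0
```

```bash
python3 - <<'E'
from h import *
g,Rt=gauge_R(); top=np.load("top.npy")
go(top-39*g,Rt)
c,im=snap("wrist"); np.savez("w4.npz",K=c[0],E=c[1]); o=im[:,:,::-1].copy()
m=Rt.as_matrix(); hy,gx=m[:,0],m[:,1]
for zz,col in((152,(0,0,255)),(100,(0,255,0))):
    P=[proj(c,top+g*(zz-152)+a*11*hy+b*11*gx) for a,b in((1,1),(1,-1),(-1,-1),(-1,1))]
    cv2.polylines(o,[np.int32(np.round(P))],True,col,1)
cv2.imwrite('pics/w4.png',o)
E
```

```text
t 12.5 pos [ 445.2514 -327.5571  214.8612] R [[0.382546431104445, 0.869363576669677, 0.3128341407349252], [0.9239358555933495, -0.3602710639773594, -0.12863629040673888], [0.0008733832134927288, 0.3382480332843463, -0.9410565897867323]] 
n 3 dist 98.77067899359923 rot [-0.2298 -0.0499 -0.009 ] tool shift [-0.2486  1.9411 98.7513]
[-0.0766, -0.0166, -0.003, -0.0001, 0.0006, 0.0329]
[-0.0766, -0.0166, -0.003, -0.0001, 0.0006, 0.0329]
[-0.0766, -0.0166, -0.003, -0.0001, 0.0006, 0.0329]
```

View pics/w4.png

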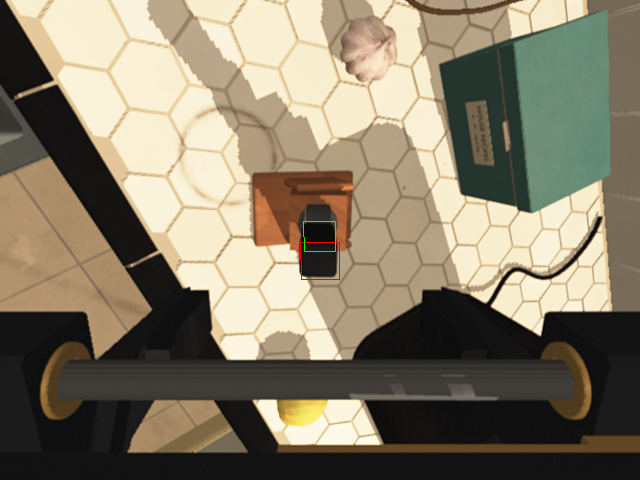

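Emit:
carry_out(
  deltas=[
    [-0.08, 0, 0, 0, 0.0006, 0.03, 1],
    [-0.08, 0, 0, 0, 0.0006, 0.03, 1],
    [-0.08, 0, 0, 0, 0.0006, 0.025, 1],
    [0, 0, 0, 0, 0, 0.0135, 1],
    [0, 0, 0, 0, 0, 0, 1],
    [0, 0, 0, 0, 0, 0, 1],
  ],
)

```text
time_s: 13.15
position: [479.3, -340.2, 123.9]
orientation: [0.145, 0.818, 0.548, 0.097]
force: [0.0, -0.4, 0.3]
opening: 88.0
gripper_force: 0.0
```

```bash
python3 - <<'E'
from h import *
g,Rt=gauge_R(); top=np.load("top.npy")
go(top-39*g,Rt); print(observe()["force"])
E
```

```text
t 13.15 pos [ 479.3341 -340.23    123.8777] R [[0.3796506276742631, 0.8688084930429806, 0.3178634979404262], [0.9251299357703108, -0.35655750885600174, -0.13038920515143523], [5.3368145202736805e-05, 0.34356738101104345, -0.9391280274047058]] 
n 1 dist 2.266578386659727 rot [ 0.0944 -0.0673  0.1755] tool shift [-1.4938 -1.4893  0.8293]
[0.0944, -0.0673, 0.1755, -0.0015, -0.0015, 0.0008]
[ 0.0495 -0.447   0.3365]
```

Emit:
carry_out(
  deltas=[
    [0, 0, 0, -0.0015, -0.0015, 0.0005, 1],
    [0, 0, 0, 0, 0, 0, -1],
    [0, 0, 0, 0, 0, 0, -1],
    [0, 0, 0, 0, 0, 0, -1],
    [0, 0, 0, 0, 0, 0, -1],
    [0, 0, 0, 0, 0, 0, -1],
    [0, 0, 0, 0, 0, 0, -1],
    [0, 0, 0, 0, 0, 0, -1],
    [0, 0, 0, 0, 0, 0, -1],
    [0, 0, 0, 0, 0, 0, -1],
    [0, 0, 0, 0, 0, 0, -1],
  ],
)

```text
time_s: 14.25
position: [476.9, -342.2, 122.7]
orientation: [0.145, 0.818, 0.547, 0.097]
force: [-0.6, -0.7, -0.6]
opening: 21.9
gripper_force: 29.9
```

Emit:
carry_out(
  deltas=[
    [0, 0, 0, 0, 0, -0.005, -1],
    [0, 0, 0, 0, 0, -0.01, -1],
    [0, 0, 0, 0, 0, -0.015, -1],
    [0, 0, 0, 0, 0, -0.02, -1],
    [0, 0, 0, 0, 0, -0.025, -1],
    [0, 0, 0, 0, 0, -0.025, -1],
    [0, 0, 0, 0, 0, -0.02, -1],
    [0, 0, 0, 0, 0, -0.01, -1],
    [0, 0, 0, 0, 0, 0, -1],
    [0, 0, 0, 0, 0, 0, -1],
  ],
)

```text
time_s: 15.25
position: [435.4, -325.0, 244.4]
orientation: [0.145, 0.818, 0.547, 0.097]
force: [-0.5, 1.1, -0.3]
opening: 21.6
gripper_force: 30.0
```

```bash
python3 - <<'E'
from h import *
p,r,s=pose();print(p,s["opening"],s["gripper_force"],s["force"])
go([440,-250,240],down(67.5))
c,im=snap("scene","s5.png"); d,im2=snap("side","d5.png")
# sticker by darkness near predicted spot
for n,cc,i in(("scene",c,im),("side",d,im2)):
    u=proj(cc,[471.2,55.5,58]); x,y=np.int32(np.round(u)); k=i[y-12:y+13,x-12:x+13].astype(int).sum(2); print(n,u); print(k[3:22,3:22]//3)
E
```

```text
[ 435.3542 -324.9598  244.379 ] 21.616289984242062 29.951110817492008 [-0.5032  1.0732 -0.3164]
t 15.25 pos [ 435.3542 -324.9598  244.379 ] R [[0.38202395466776207, 0.8678213283796481, 0.3177166033895411], [0.9241524175573501, -0.35870640991170766, -0.13142305966290477], [-8.4752045175579e-05, 0.3438253241075143, -0.9390336199090286]] 
n 3 dist 75.23122800068944 rot [20.1101 -0.0024  0.0413] tool shift [ 71.0495 -24.3625  -4.2634]
[6.7034, -0.0008, 0.0138, 0.0237, -0.0081, -0.0014]
[6.7034, -0.0008, 0.0138, 0.0237, -0.0082, -0.0005]
[6.7034, -0.0008, 0.0138, 0.0237, -0.0082, 0.0005]
scene [260.2159 255.9071]
[[241 244 199 192 199 196 192 188 186  61  40  39  39  37  36  37  36  33
   34]
 [195 193  67  39  43  37  28 160 196 202 204 191 195 210 214 207 207 201
  192]
 [ 36 184 166 163 197 207 199 233 209 245 254 241 241 245 234 242 242 238
  232]
 [205 240 227 210 238 242 216 240 199 240 255 240 235 240 215 228 225 221
  220]
 [241 241 233 207 235 234 212 240 232 209 252 229 229 237 225 224 222 223
  222]
 [239 241 230 214 230 237 227 234 246 233 229 234 236 236 232 229 230 227
  223
[... 1920 characters left out ...]
  47  50  49  49  48  48  47  46  51  51  56
   68]
 [ 40  41  41  43  40  40  41  48  47  51  46  49  51  52  54  63  67  72
   86]
 [ 41  39  40  41  44  42  43  45  47  52  54  56  62  68  75  80  84  92
   95]
 [ 44  40  40  43  48  45  43  44  48  55  67  75  81  85  89  91  96  97
   99]
 [ 43  45  44  47  51  48  49  46  49  63  78  88  91  91  94  95  95  97
   96]
 [ 47  47  46  49  51  49  51  44  48  66  84  94  95  95  94  96  97  96
   95]
 [ 47  46  46  46  48  50  48  45  45  67  85  93  96  96  95  96  97  97
   94]
 [ 47  48  49  46  48  51  45  44  49  68  86  94  96  94  93  95  97  96
   92]
 [ 47  48  46  46  45  44  45  42  50  71  88  93  95  94  94  91  92  94
   89]]
```

Emit:
carry_out(
  deltas=[
    [6.703, 0, 0, 0.0237, -0.0081, -0.0014, -1],
    [6.703, 0, 0, 0.0237, -0.0082, -0.0005, -1],
    [6.703, 0, 0, 0.0237, -0.0082, 0.0005, -1],
    [0, 0, 0, 0, 0, 0, -1],
    [0, 0, 0, 0, 0, 0, -1],
  ],
)

```text
time_s: 15.85
position: [440.7, -249.8, 239.1]
orientation: [-0.0, 0.831, 0.557, 0.0]
force: [0.0, 0.0, -0.8]
opening: 21.9
gripper_force: 29.9
```

```bash
python3 - <<'E'
from h import *
go([470.7,54.4,215],down(67.5),35)
E
```

```text
t 15.85 pos [ 440.6664 -249.8034  239.1081] R [[0.3799473198279633, 0.9250081014729085, 0.0002153254119665035], [0.9250080261052017, -0.3799473767555744, 0.00037754141015300613], [0.00043104118845852316, 5.5731887381720295e-05, -0.999999905548721]] 
n 9 dist 306.6316221160876 rot [ 0.0032 -0.0247  0.1696] tool shift [292.7914 -87.8013  24.2294]
[0.0004, -0.0027, 0.0188, 0.0325, -0.0098, 0.0027]
[0.0004, -0.0027, 0.0188, 0.0325, -0.0098, 0.0027]
[0.0004, -0.0027, 0.0188, 0.0325, -0.0098, 0.0027]
[0.0004, -0.0027, 0.0188, 0.0325, -0.0098, 0.0027]
[0.0004, -0.0027, 0.0188, 0.0325, -0.0098, 0.0027]
[0.0004, -0.0027, 0.0188, 0.0325, -0.0098, 0.0027]
[0.0004, -0.0027, 0.0188, 0.0325, -0.0098, 0.0027]
[0.0004, -0.0027, 0.0188, 0.0325, -0.0098, 0.0027]
[0.0004, -0.0027, 0.0188, 0.0325, -0.0098, 0.0027]
```

Emit:
carry_out(
  deltas=[
    [0, 0, 0, 0.0225, -0.0068, 0, -1],
    [0, 0, 0, 0.0325, -0.0098, 0.0025, -1],
    [0, 0, 0, 0.0325, -0.0098, 0.0025, -1],
    [0, 0, 0, 0.0325, -0.0098, 0.0025, -1],
    [0, 0, 0, 0.0325, -0.0098, 0.0025, -1],
    [0, 0, 0, 0.0325, -0.0098, 0.0025, -1],
    [0, 0, 0, 0.0325, -0.0098, 0.0025, -1],
    [0, 0, 0, 0.0325, -0.0098, 0.0025, -1],
    [0, 0, 0, 0.0325, -0.0098, 0.0025, -1],
    [0, 0, 0, 0.01, -0.003, 0.0025, -1],
    [0, 0, 0, 0, 0, 0, -1],
    [0, 0, 0, 0, 0, 0, -1],
  ],
)

```text
time_s: 17.05
position: [470.4, 52.7, 217.7]
orientation: [0.001, 0.831, 0.556, -0.0]
force: [-0.3, -1.4, -1.2]
opening: 21.6
gripper_force: 29.9
```

```bash
python3 - <<'E'
from h import *
go([470.7,54.4,182],down(67.5),35)
p,r,s=pose(); print(s["force"],s["gripper_force"])
ax=r.apply([0,0,1]); tip=p+113*ax+r.apply([1.2,0,0]); print("tip pred",tip)
o=[]
for n in("scene","side"):
    c,im=snap(n); im=im[:,:,::-1].copy(); u=proj(c,tip); v=proj(c,[471.2,55.5,58]); h=proj(c,tip-26*ax*0-152*ax)
    print(n,u,v,h)
    x,y=np.int32(np.round(u)); x0,y0=x-32,y-45; a=cv2.resize(im[y0:y0+75,x0:x0+66],None,fx=6,fy=6,interpolation=cv2.INTER_CUBIC)
    f=lambda q:tuple(int(t) for t in np.round((np.array(q)-[x0,y0]+.5)*6))
    cv2.drawMarker(a,f(u),(0,0,255),0,10,1); cv2.drawMarker(a,f(v),(0,255,0),0,10,1); o.append(a); print("origin",x0,y0)
cv2.imwrite("pics/t.png",np.hstack(o))
E
```

```text
t 17.05 pos [470.406   52.6533 217.669 ] R [[0.38235705030056233, 0.9240145005864583, 0.0005373931627379179], [0.9240144502176896, -0.3823565111782651, -0.0008911500918657653], [-0.0006179598322473975, 0.0008372965683188917, -0.9999994585299046]] 
n 2 dist 35.7129449113448 rot [0.048  0.0354 0.0202] tool shift [ 1.7484 -0.4261 35.6676]
[0.024, 0.0177, 0.0101, 0.0009, -0.0002, 0.0178]
[0.024, 0.0177, 0.0101, 0.0009, -0.0002, 0.0178]
[-0.3125 -1.3615 -1.2329] 29.94965640362352
tip pred [470.9256  53.6614 104.6683]
scene [259.6327 241.4462] [260.2159 255.9071] [255.622  189.2821]
origin 228 196
side [267.5641 212.5902] [267.8541 227.8018] [265.9297 157.3233]
origin 236 168
```

View pics/t.png

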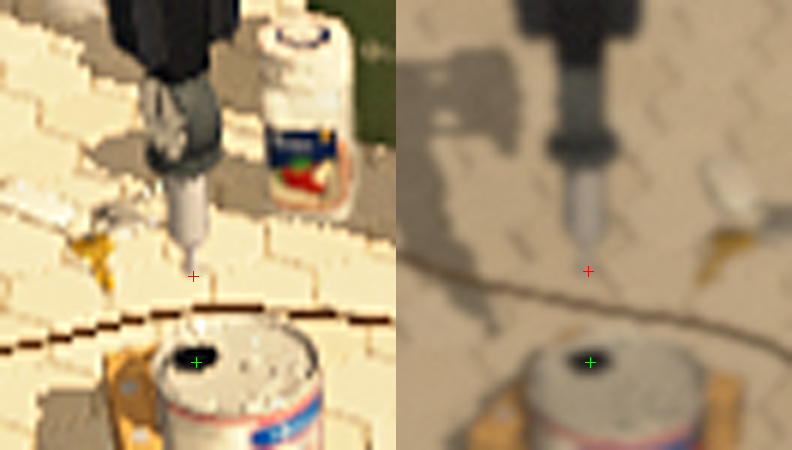

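Emit:
carry_out(
  deltas=[
    [0, 0, 0, 0.0017, 0, 0.015, -1],
    [0, 0, 0, 0, 0, 0.015, -1],
    [0, 0, 0, 0, 0, 0.008, -1],
    [0, 0, 0, 0, 0, 0.002, -1],
    [0, 0, 0, 0, 0, 0.002, -1],
    [0, 0, 0, 0, 0, 0.002, -1],
    [0, 0, 0, 0, 0, 0, -1],
    [0, 0, 0, 0, 0, 0, -1],
  ],
)

```text
time_s: 17.95
position: [471.4, 55.4, 174.3]
orientation: [0.001, 0.831, 0.556, 0.0]
force: [0.4, -0.3, -1.1]
opening: 21.9
gripper_force: 29.9
```

```bash
python3 - <<'E'
from h import *
go([470.7,54.4,164.5],down(67.5),35)
f=[]
for i in range(6): grab_frame("scene"); f.append(observe()["force"])
print(np.mean(f,0))
E
```

```text
t 17.95 pos [471.4067  55.3564 174.2502] R [[0.3818099604677338, 0.924240296766564, 0.0010138641336392968], [0.9242408454980823, -0.38180958928731307, -0.0005450149020389649], [-0.0001166216863447353, 0.0011451467622967872, -0.9999993375189181]] 
n 1 dist 9.822489803731278 rot [0.0656 0.0067 0.0542] tool shift [-1.1527 -0.2991  9.75  ]
[0.0656, 0.0067, 0.0542, -0.0012, -0.0003, 0.0098]
[-0.3079  0.3248 -1.3086]
```

Emit:
carry_out(
  deltas=[
    [0, 0, 0, -0.001, 0, 0.002, -1],
    [0, 0, 0, 0, 0, 0.002, -1],
    [0, 0, 0, 0, 0, 0.002, -1],
    [0, 0, 0, 0, 0, 0.001, -1],
    [0, 0, 0, 0, 0, 0, -1],
    [0, 0, 0, 0, 0, 0, -1],
  ],
)

```text
time_s: 18.85
position: [470.8, 54.4, 167.0]
orientation: [0.0, 0.831, 0.556, 0.0]
force: [-0.1, 0.4, 0.5]
opening: 21.6
gripper_force: 29.9
```

```bash
python3 - <<'E'
from h import *
f=[]
for i in range(10): grab_frame("scene"); f.append(observe()["force"])
print(pose()[0],np.mean(f,0),np.std(f,0))
E
```

```text
[470.8162  54.4529 166.892 ] [ 0.2176 -0.1823  0.1603] [0.5661 0.4905 0.5224]
```

Emit:
carry_out(
  deltas=[
    [0, 0, 0, 0, 0, 0.001, -1],
    [0, 0, 0, 0, 0, 0.001, -1],
    [0, 0, 0, 0, 0, 0, -1],
    [0, 0, 0, 0, 0, 0, -1],
    [0, 0, 0, 0, 0, 0, -1],
    [0, 0, 0, 0, 0, 0, -1],
  ],
)

```text
time_s: 19.95
position: [470.8, 54.4, 164.9]
orientation: [0.0, 0.831, 0.556, 0.0]
force: [0.1, -0.4, 0.6]
opening: 22.0
gripper_force: 29.9
```

```bash
python3 - <<'E'
from h import *
f=[]; o=[]
for i in range(12): grab_frame("scene"); f.append(observe()["force"])
p,r,s=pose(); print(p,np.mean(f,0),s["time_s"],r.apply([0,0,1]))
for n in("scene","side"):
    c,im=snap(n); im=im[:,:,::-1].copy(); v=proj(c,[471.2,55.5,58])
    x,y=np.int32(np.round(v)); x0,y0=x-32,y-45; a=cv2.resize(im[y0:y0+75,x0:x0+66],None,fx=6,fy=6,interpolation=cv2.INTER_CUBIC); o.append(a)
cv2.imwrite("pics/e.png",np.hstack(o))
E
```

```text
[470.7523  54.4594 164.8544] [ 0.7532 -0.5113  0.9856] 20.55 [ 0.0003 -0.0004 -1.    ]
```

View pics/e.png

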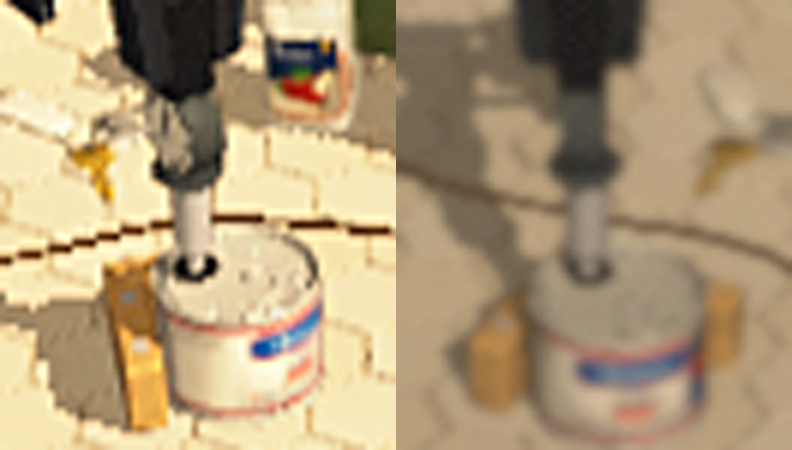

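The tip is centred on the sticker in both views. The gauge is upright, with about 2.3 N on the lid, so I am handing in.

```bash
python3 -c "
from workcell import *
print(close_job())"
```

```text
the job is handed in; nothing more can be done
None
```

I handed the job in at about 20.6 s with the tin pushed home against both cheeks and the gauge held upright on the sticker, pressing about 2.3 N (plunger about half in); no verdict came back.

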